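# Weed out the tired dispenser-pump springs

### The job

Test the three pump springs standing on the tester's black spots, left one first, then middle, then right: with the fingertips press each cap down to a load of 9 N, hold it so for a second to see whether its top stays above or sinks below the red post tops, and let it up; never load one beyond 20 N. Then slide every spring that sank below the red tops (one or two of the three) along its lane, upright and never lifted, until its foot stands wholly in the red bay; leave the others on their spots, the spare on the blue pad and everything else as they are.

Things in the scene. Friction and masses are not known exactly. Their poses are not given: they have to be found in the camera images.
- plate: fixed aluminium tester plate, 210 (x) by 262 (y) by 8 mm. Origin on the table under it; x points away from the robot along the lanes, y left, z up. Rails 6 mm wide, 6 mm high at y = -127.5, -42.5, 42.5, 127.5 bound three open lanes, centred at y = 85, 0, -85, with test spots at x = -55. Red bay across all lanes, flush, x = 15 to 95 mm; the plate ends at x = 100 without a wall
- spring_a: spring cartridge, about 0.23 kg: white foot 48 mm across, 22 mm high; steel coil; yellow cap 34 mm across. 66 mm tall unloaded. Loose, upright; origin at the centre of the foot's underside. The cap slides down 32 mm at most and springs back. Stiffness 350 to 1250 N/m. At 9 N the cap of a sound one stays 4 mm or more above the mark, a tired one's sinks 4 mm or more below. Starts on any spot or on the spare pad
- spring_b: another spring cartridge, the same in looks and size as spring_a, stiffness unknown
- spring_c: another spring cartridge, the same in looks and size as spring_a, stiffness unknown
- spring_d: another spring cartridge, the same in looks and size as spring_a, stiffness unknown
- spring_a_top (a point): centre of the top face of spring_a's cap, 66 mm above the foot's underside when unloaded; goes down as the spring is pressed (the coil is slightly preloaded: the cap starts to move at 0.7 to 2.5 N)
- spring_b_top (a point): centre of the top face of spring_b's cap, 66 mm above the foot's underside when unloaded; goes down as the spring is pressed (the coil is slightly preloaded: the cap starts to move at 0.7 to 2.5 N)
- spring_c_top (a point): centre of the top face of spring_c's cap, 66 mm above the foot's underside when unloaded; goes down as the spring is pressed (the coil is slightly preloaded: the cap starts to move at 0.7 to 2.5 N)
- spring_d_top (a point): centre of the top face of spring_d's cap, 66 mm above the foot's underside when unloaded; goes down as the spring is pressed (the coil is slightly preloaded: the cap starts to move at 0.7 to 2.5 N)
- mark (a point): the reference mark: height of the flat red tops of four upright posts, 11 mm across, standing on the rails either side of each test spot. The point lies over the middle test spot. All four share one height, set anew each run, 50.5 to 55 mm above the plate's surface, so 11 to 15.5 mm below an unloaded cap
- spot_left (a point): centre of the left test spot (black disc 62 mm across), on the plate's surface; left and right as seen from the robot
- spot_middle (a point): centre of the middle test spot (black disc 62 mm across), on the plate's surface; left and right as seen from the robot
- spot_right (a point): centre of the right test spot (black disc 62 mm across), on the plate's surface; left and right as seen from the robot
- bay_left (a point): point on the plate's surface in the red bay at the far end of the left lane, midway along the bay, 110 mm beyond the test spot
- bay_middle (a point): point on the plate's surface in the red bay at the far end of the middle lane, midway along the bay, 110 mm beyond the test spot
- bay_right (a point): point on the plate's surface in the red bay at the far end of the right lane, midway along the bay, 110 mm beyond the test spot
- spare_pad (a point): place of the spare spring, on the surface of the blue pad joined to the plate's near left side, level with the plate
- dropper1: bystander: amber glass dropper bottle with black cap, 34 mm across, 85 mm tall; origin at the centre of its underside
- dropper2: bystander: a second such amber bottle
- beaker: bystander: glass beaker, 64 mm across the rim, 85 mm tall; origin at the centre of its underside
- stopper: bystander: cork stopper, 32 mm across the top, 28 mm tall; origin at the centre of its underside
- pipette: bystander: glass pipette with a red bulb lying down, 125 mm long, 18 mm high; origin under the joint of bulb and glass, x along the glass
- dish: bystander: white ceramic dish, 80 mm across, 22 mm tall; origin at the centre of its underside
There are look-alikes about, which are no part of the job. Leave any green or purple look-alike of the spring_b alone.

How it is judged:
By the outcome, as a careful person would: the job done as asked, in the order asked, and still so for the second after the job is handed in, with the robot touching nothing.
It also fails if it takes over 72 s, if anything falls off the work surface, if the arm or the gripper's body presses on something with over 40 N, if the wrist force passes 120 N, or if a joint passes its speed limit or range.

### The arm

A 7-joint arm with a two-finger parallel gripper is mounted at the origin on the work surface. World frame = base frame: x ahead of the robot, y to its left, z up, the work surface at z = 0. Lengths are in m, angles in rad, forces in N, time in s.
With the tool pointing down it reaches from about 0.425 to 0.925 m from the base axis. Payload 6.8 kg.
Tool frame: the origin (TCP) lies at the very end of the fingers, on their centre line; the grasp point (between the pads) lies arm.hold_point_z behind it (arm.hold_point_z is the distance from the TCP to the grasp point, in m); z points along the fingers, y is the direction in which the jaws open and shut (so a half turn about z gives the same grasp; the last joint's range is limited). The gripper opens to 88 mm and grips with 3 to 60 N. Pads are 20 mm wide; open, the fingers measure 115 mm over their backs; the gripper's body (75 mm by 178 mm) begins 61 mm behind the grasp point.
Start: joints at [-1.28, 0.477, 0.022, 1.555, -0.011, 1.109, -0.083], TCP at [0.262, 0.622, 0.223] pointing down, gripper open.
Joint ranges: [-2.96, 2.96], [-0.34, 2.1], [-1.41, 1.46], [0.24, 2.44], [-1.37, 4.51], [0.17, 1.92], [-2.96, 2.96]. Speed limits (rad/s): [2.39, 2.39, 3.14, 3.14, 3.14, 3.14, 3.14].

### API

Orientations are given as a rotation vector (axis times angle).
In Python, from rig import arm gives the robot as it stands.
- The arm moves only by the shell command python3 -m creep 'ROWS' [FORCE]. ROWS is JSON, a list of rows, each an object with "hand": the finger opening in m, from 0 to 0.0878; "offset": the shift along the tool's x, y, z in m, a list of three; "turn": the turn about the tool's z in rad. In form: [{"hand": hand, "offset": [dx, dy, dz], "turn": turn}, ...]. A call has 1 to 5 rows; each row shifts and turns the commanded pose from where the row before left it, along the tool's axes as they then stand; what a row does not reach is not made up. A row lasts 1/8 s, in which the tool goes at most 62.5 mm and 10.7 degrees, less where a joint would pass 70% of its speed; a pose out of reach is approached as far as the arm can. A call with a gripper value outside its range is refused whole. The fingers move at their own pace and stop on an object; FORCE is the grip in N (left out, the last holds). Time passes only in rows, so rows that do not move let the fingers close. It gives the time, the measured TCP pose, the force and the opening at its end, in the units of the state.
- arm.state(): the state, without advancing time (a new reading comes with each control period).
- arm.grab_frame(name): name is "scene" or "top" or "wrist"; returns (picture, depth): 480x640x3 uint8, red, green, blue; 480x640 float32, m along the optical axis (not along the pixel's ray), 0 where there is no reading.
- arm.camera_params(name): a dict with "fx", "fy", "cx", "cy" (pixels), "T" (4x4, takes a point from camera to world coordinates). Camera axes: x right, y down, z forward; pixel columns grow to the right and rows downward; lengths in m; the calibration is good to about 2 mm. The wrist camera is an equidistant fisheye: a pixel r from the principal point sees the ray r / f radians off the axis. A picture is of the moment at which its call begins: read the wrist's pose just before it. camera_params takes no time and is no camera call; for the wrist camera it gives the pose at the moment of the call.
- arm.sign_off(): hands the job in, once; it reports no verdict.
The state is a dict: "time": time; "joints": joint angles; "joint_vel": joint speeds; "tau": joint torques, N m; "tcp_pos": TCP position; "tool_rot": TCP orientation; "wrist_force": force on the tool from outside, world axes, zero at the start; "moment": the same for the moment, N m; "opening": opening from 0.0 (shut) to 1.0 (fully open).
Only numpy, scipy, OpenCV 4.12 (cv2) and the standard library are available. Lean on these libraries where they do the work, as an engineer would, in place of code of your own. Each camera call takes 0.05 s, during which the arm holds its last target.

## Working session

There is one attempt and no reset: what is moved stays moved. The work goes in short steps, Python scripts to look and compute and a shell command to move; the robot and the scene stay as the last step left them, time stands still between calls to the robot, and variables do not carry over. Pictures are saved under pics/ and viewed, and the job is handed in when it is done.

```bash
ls; mkdir -p pics
cat > h.py <<'E'
from rig import arm
import numpy as np, cv2
def snap(n,f):
    cp=arm.camera_params(n); p,d=arm.grab_frame(n)
    cv2.imwrite('pics/'+f+'.png',p[:,:,::-1]); np.savez('pics/'+f+'.npz',p=p,d=d,**{k:np.array(v) for k,v in cp.items()})
    return p,d,cp
def load(f):
    z=np.load('pics/'+f+'.npz'); return z['p'],z['d'],{k:z[k] for k in('fx','fy','cx','cy','T')}
def pt(cp,u,v,d):
    return (cp['T']@np.array([(u-cp['cx'])/cp['fx']*d,(v-cp['cy'])/cp['fy']*d,d,1]))[:3]
def plane(cp,u,v,z,fish=False):
    x=(u-cp['cx'])/cp['fx'];y=(v-cp['cy'])/cp['fy']
    if fish:
        r=np.hypot(x,y); s=np.sin(r)/r if r>1e-9 else 1; ray=np.array([x*s,y*s,np.cos(r)])
    else: ray=np.array([x,y,1.])
    T=np.array(cp['T']); w=T[:3,:3]@ray; o=T[:3,3]; return o+w*(z-o[2])/w[2]
E
python3 - <<'E'
from h import *
np.set_printoptions(precision=4,suppress=True)
print(arm.state(),arm.hold_point_z)
for n in('scene','top','wrist'):
    p,d,c=snap(n,n+'0'); print(n,c)
E
```

```text
pics
{'time': 0.0, 'joints': array([-1.2801,  0.4777,  0.0223,  1.5565, -0.0115,  1.1093, -0.0831]), 'joint_vel': array([-0.0013, -0.0001, -0.0012,  0.0004,  0.0013,  0.0014,  0.0011]), 'tau': array([ -0.0014, -58.2868,   1.5339, -27.2612,  -0.0544,   0.017 ,
         0.0001]), 'tcp_pos': array([0.2619, 0.6215, 0.2217]), 'tool_rot': array([-0.6222, -3.0792,  0.0028]), 'wrist_force': array([ 0.0691, -0.922 ,  0.2648]), 'moment': array([-0.0544, -0.0278, -0.0266]), 'opening': 1.0000771815815177} 0.0187
scene {'fx': 477.6403955718976, 'fy': 477.6403955718976, 'cx': 319.3023062477897, 'cy': 247.88370466693556, 'T': array([[-0.0707,  0.7523, -0.655 ,  1.0076],
       [ 0.9974,  0.0629, -0.0354,  0.0732],
       [ 0.0146, -0.6558, -0.7548,  0.6163],
       [ 0.    ,  0.    ,  0.    ,  1.    ]])}
top {'fx': 594.3774178811559, 'fy': 594.3774178811559, 'cx': 319.33397818005034, 'cy': 254.71079576741758, 'T': array([[ 0.0173, -0.9924,  0.1222,  0.4112],
       [-0.9997, -0.019 , -0.0125,  0.0493],
       [ 0.0147, -0.122 , -0.9924,  1.118 ],
       [ 0.    ,  0.    ,  0.    ,  1.    ]])}
wrist {'fx': 371.64829954431775, 'fy': 371.64829954431775, 'cx': 317.3922959236183, 'cy': 240.48659072586466, 'T': array([[ 0.3875,  0.884 ,  0.2614,  0.191 ],
       [ 0.9219, -0.3711, -0.1116,  0.6516],
       [-0.0017,  0.2842, -0.9588,  0.3842],
       [ 0.    ,  0.    ,  0.    ,  1.    ]])}
```

View pics/scene0.png

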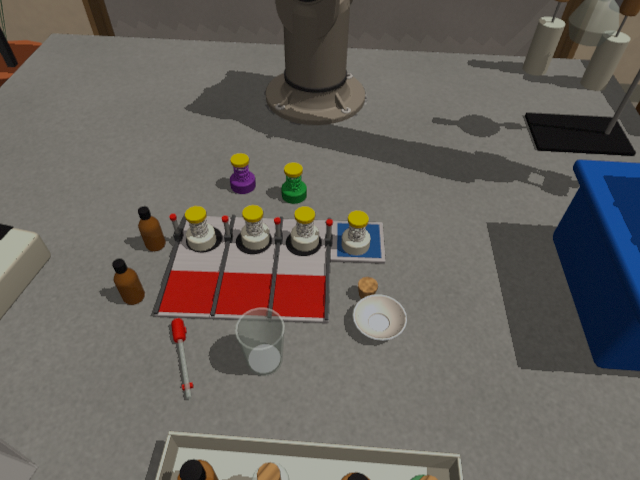

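View pics/top0.png

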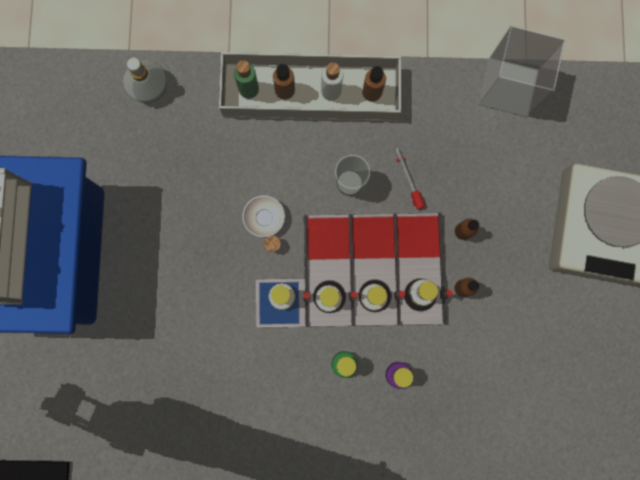

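View pics/wrist0.png

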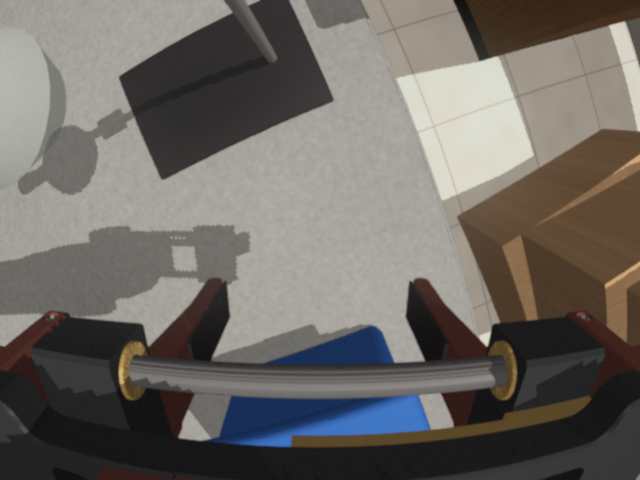

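The scene view shows the plate, with the three springs at (200,230), (255,228) and (305,230) and the spare on the blue pad at (357,233). The bay is at the bottom. The top view shows the caps at about (330,296), (376,296) and (428,291), with red post tops beside them on row 295. Next I measure these.

Run:
```python
from h import *
np.set_printoptions(precision=4,suppress=True)
for f in('top0','scene0'):
    p,d,c=load(f); hsv=cv2.cvtColor(p,cv2.COLOR_RGB2HSV)
    for nm,lo,hi in(('yel',(22,150,80),(35,255,255)),('red',(0,180,80),(5,255,255)),('white',(0,0,165),(179,35,255)),('blue',(105,120,60),(125,255,255))):
        m=cv2.inRange(hsv,lo,hi); n,l,s,ce=cv2.connectedComponentsWithStats(m)
        for i in range(1,n):
            if s[i,4]<(8 if nm=='red' else 60) or s[i,4]>9000: continue
            dd=d[l==i]; dd=dd[dd>0]
            if len(dd)==0: continue
            # per pixel 3D, median of top
            v,u=np.where((l==i)&(d>0)); P=np.array([pt(c,a,b,d[b,a]) for a,b in zip(u,v)])
            zt=np.percentile(P[:,2],90); Q=P[abs(P[:,2]-np.median(P[:,2]))<.004]
            if not(0.3<Q[:,0].mean()<1 and abs(Q[:,1].mean())<.4):continue
            print(f,nm,s[i],ce[i].round(1),'mean',Q.mean(0),'z90 %.4f'%zt,'rng',P.min(0)[:2],P.max(0)[:2])
```

```text
top0 yel [420 283  17  16 222] [427.9 290.6] mean [ 0.4798 -0.1564  0.0736] z90 0.0764 rng [ 0.4665 -0.1711] [ 0.4935 -0.142 ]
top0 yel [273 288  16  15 175] [280.7 294.6] mean [0.468  0.1027 0.0737] z90 0.0760 rng [0.4549 0.0897] [0.4797 0.1161]
top0 yel [322 289  16  16 195] [329.3 296.7] mean [0.4659 0.0173 0.0736] z90 0.0762 rng [0.4529 0.0038] [0.4794 0.0302]
top0 yel [369 288  17  16 214] [376.9 295.3] mean [ 0.4698 -0.0664  0.0736] z90 0.0758 rng [ 0.4563 -0.0806] [ 0.4829 -0.0524]
top0 yel [338 358  18  17 246] [346.3 365.9] mean [ 0.3463 -0.0144  0.0655] z90 0.0680 rng [ 0.3319 -0.0299] [0.36   0.0001]
top0 yel [395 369  17  17 238] [403.  377.1] mean [ 0.3286 -0.1137  0.0657] z90 0.0679 rng [ 0.3147 -0.128 ] [ 0.3425 -0.0995]
top0 red [412 192  12  16 116] [417.4 199.6] mean [ 0.6559 -0.1487  0.0164] z90 0.0192 rng [ 0.6416 -0.159 ] [ 0.6701 -0.1384]
top0 red [ 398  217   41   40 1534] [418.  236.6] mean [ 0.586  -0.1508  0.0081] z90 0.0107 rng [ 0.5479 -0.1894] [ 0.6246 -0.1127]
top0 red [ 308  219   41   39 1528] [328.2 238.3] mean [0.5796 0.0191 0.0082] z90 0.0109 rng [ 
[... 3910 characters left out ...]
.1125 0.0299] z90 0.0310 rng [0.4569 0.0902] [0.4901 0.1265]
scene0 white [ 354  295   41   42 1252] [373.7 315.9] mean [0.6113 0.1394 0.0092] z90 0.0194 rng [0.5777 0.1052] [0.6489 0.1662]
scene0 white [169 432 291  24 463] [310.7 443.6] mean [0.8165 0.0576 0.0501] z90 0.0512 rng [ 0.815  -0.1087] [0.818  0.2284]
scene0 white [156 436  14  44  86] [162.4 457.8] mean [ 0.8446 -0.108   0.0503] z90 0.0516 rng [ 0.8202 -0.1091] [ 0.867  -0.1066]
scene0 white [ 173  448  254   32 4003] [293.8 466.1] mean [0.8289 0.0386 0.0043] z90 0.0058 rng [ 0.8178 -0.1069] [0.8665 0.1994]
scene0 blue [337 224  44  34 609] [361.6 241.6] mean [0.4599 0.1157 0.0088] z90 0.0103 rng [0.4174 0.0736] [0.4961 0.1469]
```

Run:
```python
from h import *
p,d,c=load('top0'); cv2.imwrite('pics/t0c.png',cv2.resize(p[200:340,240:490,::-1],None,fx=3.2,fy=3.2,interpolation=cv2.INTER_CUBIC))
p,d,c=load('scene0'); cv2.imwrite('pics/s0c.png',cv2.resize(p[180:330,140:400,::-1],None,fx=3,fy=3,interpolation=cv2.INTER_CUBIC))
```

```text
(no output)
```

View pics/t0c.png

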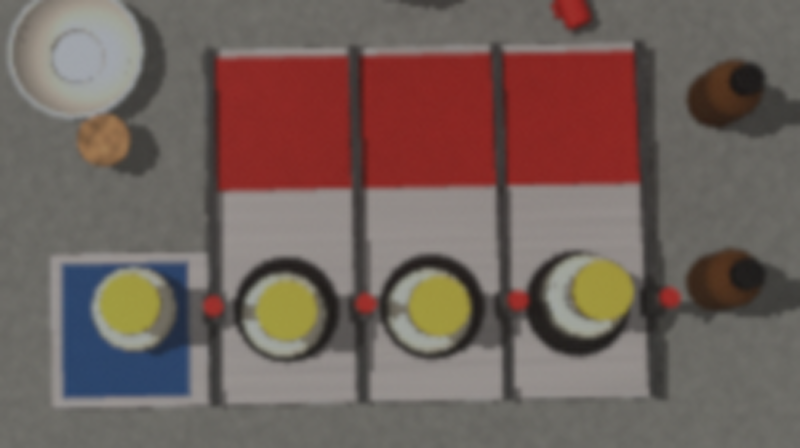

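View pics/s0c.png

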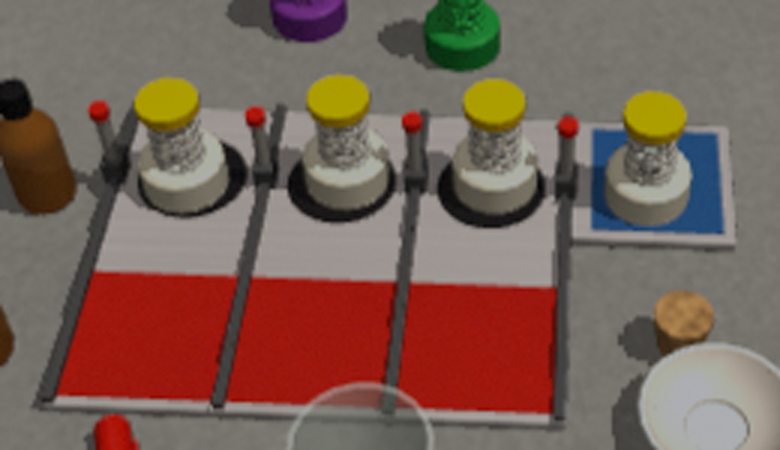

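The measurements agree across the two views:
- **Plate:** surface z ≈ 0.0085, yaw ≈ +0.038.
- **Heights:** cap tops z ≈ 0.074 and mark z ≈ 0.0615, about 53 mm above the plate.
- **Caps:** left (0.467, 0.018), middle (0.4705, -0.0655), right (0.4805, -0.1555).

I'll check the height of the blue bin and work out the approach.

```bash
cat >> h.py <<'E'
from scipy.spatial.transform import Rotation as Rn
def go(x,y,z,yaw=None):
    s=arm.state(); R=Rn.from_rotvec(s['tool_rot']).as_matrix(); p=s['tcp_pos']
    d=R.T@(np.array([x,y,z])-p)
    a=np.arctan2(R[1,1],R[0,1]); print('t %.2f'%s['time'],'tcp',p.round(4),'F',np.round(s['wrist_force'],2),'tooly ang %.4f'%a,'open %.3f'%s['opening'],'tilt',R[:2,2].round(4))
    print('delta tool mm',(d*1e3).round(1), 'turn', None if yaw is None else round(-(yaw-a),3))
E
python3 - <<'E'
from h import *
np.set_printoptions(precision=4,suppress=True)
p,d,c=load('top0')
for u,v in((80,160),(80,325),(60,240),(20,250)): print(u,v,pt(c,u,v,d[v,u]))
go(.45,.25,.2,.038)
p,d,c=load('scene0')
print(pt(c,265,355,d[355,265]),pt(c,240,320,d[320,240]))
E
```

```text
80 160 [0.6787 0.4339 0.1602]
80 325 [0.4089 0.4764 0.0026]
60 240 [0.545  0.4569 0.161 ]
20 250 [0.5265 0.5159 0.169 ]
t 0.15 tcp [0.262  0.6216 0.222 ] F [ 0.58 -0.53  0.18] tooly ang 1.1721 open 0.997 tilt [-0.0004 -0.0012]
delta tool mm [-317.6 -269.4   22.3] turn 1.134
[ 0.7175 -0.0085  0.0683] [ 0.6785 -0.0458  0.0843]
```

```bash
python3 -m creep '[{"hand":0,"offset":[-42,-36,0],"turn":0}]' 5 2>&1 | head -3; python3 -m creep '[{"hand":0,"offset":[-0.042,-0.036,0],"turn":0},{"hand":0,"offset":[-0.042,-0.036,0],"turn":0},{"hand":0,"offset":[-0.042,-0.036,0],"turn":0},{"hand":0,"offset":[-0.042,-0.036,0],"turn":0},{"hand":0,"offset":[-0.042,-0.036,0],"turn":0}]' 5; python3 -c "
from h import *
go(.468,.018,.11,.038)"
```

```text
time: 0.28
tcp_pos: [0.2863, 0.5691, 0.2216]
tool_rot: [-0.61, -3.079, -0.001]
time: 0.9
tcp_pos: [0.4142, 0.3169, 0.2226]
tool_rot: [0.622, 3.079, 0.0]
wrist_force: [0.9, -0.5, -0.1]
opening: 0.357
t 0.90 tcp [0.4142 0.3169 0.2226] F [ 0.86 -0.53 -0.1 ] tooly ang 1.1720 open 0.357 tilt [0.     0.0001]
delta tool mm [-165.6 -254.6  112.6] turn 1.134
```

My first one-row call was typed in mm by mistake. It was clipped to the row limit and went in the intended direction, so no harm was done.

```bash
python3 -m creep '[{"hand":0,"offset":[-0.02,-0.04,0],"turn":0.18},{"hand":0,"offset":[-0.02,-0.04,0],"turn":0.18},{"hand":0,"offset":[-0.03,-0.03,0],"turn":0.18},{"hand":0,"offset":[-0.04,-0.02,0],"turn":0.18},{"hand":0,"offset":[-0.04,-0.01,0],"turn":0.18}]' 5; python3 -c "
from h import *
go(.468,.018,.11,.038)"
```

```text
time: 1.52
tcp_pos: [0.4283, 0.1013, 0.2227]
tool_rot: [-1.907, -2.496, -0.0]
wrist_force: [0.2, -0.1, 0.4]
opening: 0.004
t 1.52 tcp [0.4283 0.1013 0.2227] F [ 0.19 -0.15  0.41] tooly ang 0.2659 open 0.004 tilt [-0.      0.0003]
delta tool mm [-90.8  16.4 112.6] turn 0.228
```

```bash
python3 -m creep '[{"hand":0,"offset":[-0.0455,0.008,0.02],"turn":0},{"hand":0,"offset":[-0.0455,0.008,0.03],"turn":0.114},{"hand":0,"offset":[0,0,0.03],"turn":0.114},{"hand":0,"offset":[0,0,0.03],"turn":0},{"hand":0,"offset":[0,0,0],"turn":0}]' 5; python3 -c "
from h import *
go(.467,.018,.078,.038); snap('wrist','w1');snap('scene','s1');print(arm.camera_params('wrist')['T'])"
```

```text
time: 2.15
tcp_pos: [0.4666, 0.019, 0.1111]
tool_rot: [-2.171, -2.268, 0.007]
wrist_force: [-0.1, 0.1, 0.6]
opening: 0.005
t 2.15 tcp [0.4666 0.019  0.1111] F [-0.13  0.1   0.55] tooly ang 0.0438 open 0.005 tilt [-0.0045 -0.0014]
delta tool mm [-1.   0.5 33.1] turn 0.006
[[ 9.98991041e-01  4.30179904e-02  1.28977992e-02  4.66044254e-01]
 [ 4.49096876e-02 -9.57821232e-01 -2.83833766e-01  9.69186708e-02]
 [ 1.43827631e-04  2.84126626e-01 -9.58786754e-01  2.75566451e-01]
 [ 0.00000000e+00  0.00000000e+00  0.00000000e+00  1.00000000e+00]]
```

View pics/w1.png

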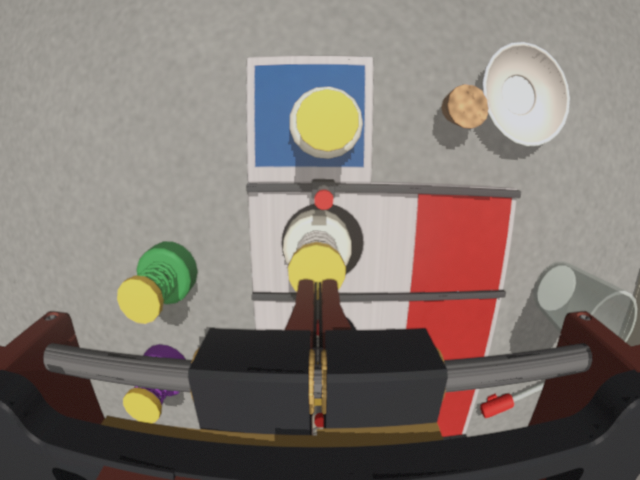

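View pics/s1.png

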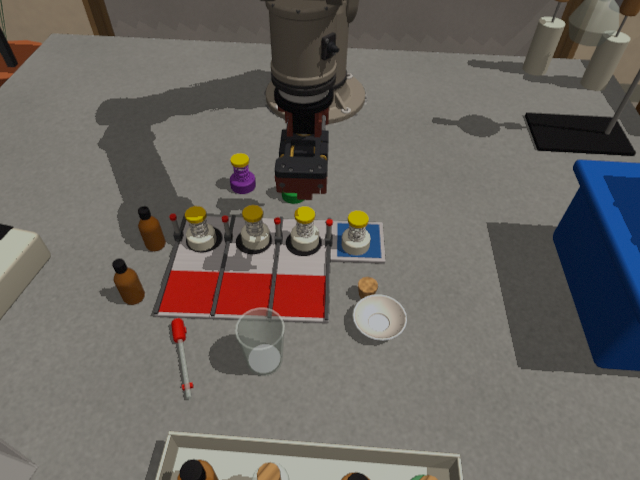

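The wrist view shows the closed fingertips over the left cap, which is at (317,268). The scene view shows the gripper above that spring. Next I cross-check the cap position from the wrist camera.

Run:
```python
from h import *
np.set_printoptions(precision=4,suppress=True)
p,d,c=load('w1'); hsv=cv2.cvtColor(p,cv2.COLOR_RGB2HSV)
m=cv2.inRange(hsv,(22,150,80),(35,255,255)); n,l,s,ce=cv2.connectedComponentsWithStats(m)
for i in range(1,n):
    if s[i,4]<300: continue
    u0,v0,w,h=s[i,:4]; print(s[i],plane(c,u0+w/2,v0+h/2,.074,True),plane(c,u0+w/2,v0+w/2,.074,True), 'width',plane(c,u0+w,v0+h/2,.074,True)[0]-plane(c,u0,v0+h/2,.074,True)[0])
m=cv2.inRange(hsv,(0,180,80),(5,255,255)); n,l,s,ce=cv2.connectedComponentsWithStats(m)
for i in range(1,n):
    if s[i,4]>50: print('red',s[i],plane(c,*ce[i],.0615,True))
```

```text
red [ 435  250   67   40 1497] [0.569  0.0157 0.0615]
red [ 408  299   87   60 3708] [ 0.5632 -0.0222  0.0615]
red [ 438  391   35   45 1072] [ 0.5819 -0.1042  0.0615]
red [481 395  31  22 322] [ 0.6176 -0.099   0.0615]
red [315 414   9  12  91] [ 0.4745 -0.1093  0.0615]
```

Run:
```python
from h import *
np.set_printoptions(precision=4,suppress=True)
p,d,c=load('w1'); hsv=cv2.cvtColor(p,cv2.COLOR_RGB2HSV); print(hsv[260,310],hsv[120,325],hsv[198,324])
m=cv2.inRange(hsv,(24,120,120),(34,255,255)); n,l,s,ce=cv2.connectedComponentsWithStats(m)
for i in range(1,n):
    if s[i,4]<300: continue
    cs,_=cv2.findContours((l==i).astype(np.uint8),0,1); k=max(cs,key=len)[:,0]
    P=np.array([plane(c,u,v,.074,True)[:2] for u,v in k])
    print(s[i],P.min(0),P.max(0),P.mean(0), 'from top/left/right', (P[:,0].min()+P[:,0].max())/2, P[:,1].max()-.017)
m=cv2.inRange(hsv,(0,150,120),(10,255,255))|cv2.inRange(hsv,(170,150,120),(179,255,255)); n,l,s,ce=cv2.connectedComponentsWithStats(m)
for i in range(1,n):
    if 50<s[i,4]<900: print('red',s[i],plane(c,*ce[i],.0615,True))
```

```text
[ 27 134 213] [ 28 129 212] [  2 163 208]
[ 297   91   61   60 2820] [0.4528 0.0878] [0.4847 0.1197] [0.4687 0.1039] from top/left/right 0.46874845731428905 0.10266898845128976
[ 289  245   57   46 1766] [0.451  0.0065] [0.4834 0.0348] [0.4665 0.0201] from top/left/right 0.46719515466718464 0.017842081629048483
[ 118  279   42   44 1417] [ 0.3361 -0.0247] [0.3676 0.0069] [ 0.352  -0.0089] from top/left/right 0.3518276117881552 -0.010147953440722987
[124 392  36  32 790] [ 0.3194 -0.1215] [ 0.3509 -0.0891] [ 0.3348 -0.1051] from top/left/right 0.33514871911417393 -0.10610080347171555
red [315 190  18  19 262] [0.4691 0.0586 0.0615]
red [482 394  31  23 462] [ 0.6202 -0.1004  0.0615]
red [315 418   8   9  64] [ 0.4744 -0.1117  0.0615]
```

Three views put the left cap at (0.467, 0.018), so the tips are within 1 mm of it. Next I descend close to the cap.

```bash
python3 -m creep '[{"hand":0,"offset":[-0.001,0,0.015],"turn":0.006},{"hand":0,"offset":[0,0,0.012],"turn":0},{"hand":0,"offset":[0,0,0.005],"turn":0},{"hand":0,"offset":[0,0,0],"turn":0}]' 5; python3 -c "
from h import *
go(.467,.018,.078,.038)"
```

```text
time: 2.75
tcp_pos: [0.4681, 0.0184, 0.0802]
tool_rot: [-2.179, -2.263, 0.001]
wrist_force: [0.1, 1.2, 1.0]
opening: 0.005
t 2.75 tcp [0.4681 0.0184 0.0802] F [0.1  1.21 0.98] tooly ang 0.0379 open 0.005 tilt [-0.0009 -0.0003]
delta tool mm [-0.3 -1.1  2.2] turn -0.0
```

```bash
S(){ python3 -c "
from h import *
s=arm.state();print('%.3f z %.4f F'%(s['time'],s['tcp_pos'][2]),s['wrist_force'].round(2))"; }
python3 -m creep '[{"hand":0,"offset":[0,-0.001,0.002],"turn":0}]' >/dev/null;S
python3 -m creep '[{"hand":0,"offset":[0,0,0],"turn":0}]'>/dev/null;S
python3 -m creep '[{"hand":0,"offset":[0,0,0.002],"turn":0}]'>/dev/null;S
python3 -m creep '[{"hand":0,"offset":[0,0,0.002],"turn":0}]'>/dev/null;S
python3 -m creep '[{"hand":0,"offset":[0,0,0.002],"turn":0}]'>/dev/null;S
python3 -m creep '[{"hand":0,"offset":[0,0,0],"turn":0}]'>/dev/null;S
```

```text
2.875 z 0.0789 F [-0.26 -0.46  0.81]
3.000 z 0.0787 F [ 0.63  0.82 -0.56]
3.125 z 0.0768 F [ 0.07 -0.02 -0.44]
3.250 z 0.0746 F [-0.47  0.04  0.53]
3.375 z 0.0726 F [-0.72 -0.21  1.46]
3.500 z 0.0726 F [0.01 0.03 1.02]
```

```bash
S(){ python3 -c "
from h import *
s=arm.state();print('%.3f z %.4f F'%(s['time'],s['tcp_pos'][2]),s['wrist_force'].round(2))"; }
for i in 1; do
python3 -m creep '[{"hand":0,"offset":[0,0,0.002],"turn":0}]'>/dev/null;S
python3 -m creep '[{"hand":0,"offset":[0,0,0.001],"turn":0}]'>/dev/null;S
python3 -m creep '[{"hand":0,"offset":[0,0,0.001],"turn":0}]'>/dev/null;S
python3 -m creep '[{"hand":0,"offset":[0,0,0.001],"turn":0}]'>/dev/null;S
done
```

```text
3.625 z 0.0707 F [-0.78  1.27  1.37]
3.750 z 0.0696 F [-0.01  1.05  1.11]
3.875 z 0.0686 F [ 0.23 -0.08  2.86]
4.000 z 0.0677 F [-0.22  0.75  2.23]
```

```bash
S(){ python3 -c "
from h import *
s=arm.state();print('%.3f z %.4f F'%(s['time'],s['tcp_pos'][2]),s['wrist_force'].round(2))"; }
python3 -m creep '[{"hand":0,"offset":[0,0,0.002],"turn":0}]'>/dev/null;S
python3 -m creep '[{"hand":0,"offset":[0,0,0.002],"turn":0}]'>/dev/null;S
python3 -m creep '[{"hand":0,"offset":[0,0,0.002],"turn":0}]'>/dev/null;S
python3 -m creep '[{"hand":0,"offset":[0,0,0.001],"turn":0}]'>/dev/null;S
python3 -m creep '[{"hand":0,"offset":[0,0,0],"turn":0}]'>/dev/null;S
```

```text
4.125 z 0.0657 F [-1.03  0.45  2.9 ]
4.250 z 0.0636 F [-0.34 -0.17  4.82]
4.375 z 0.0616 F [-0.05  1.25  5.67]
4.500 z 0.0606 F [-0.49  1.06  4.8 ]
4.625 z 0.0606 F [-0.41  0.64  6.03]
```

```bash
S(){ python3 -c "
from h import *
s=arm.state();print('%.3f z %.4f F'%(s['time'],s['tcp_pos'][2]),s['wrist_force'].round(2))"; }
python3 -m creep '[{"hand":0,"offset":[0,0,0.002],"turn":0}]'>/dev/null;S
python3 -m creep '[{"hand":0,"offset":[0,0,0.002],"turn":0}]'>/dev/null;S
python3 -m creep '[{"hand":0,"offset":[0,0,0.002],"turn":0}]'>/dev/null;S
python3 -m creep '[{"hand":0,"offset":[0,0,0],"turn":0}]'>/dev/null;S
python3 -m creep '[{"hand":0,"offset":[0,0,0],"turn":0}]'>/dev/null;S
```

```text
4.750 z 0.0587 F [-1.58  0.42  5.52]
4.875 z 0.0567 F [-1.43  0.39  5.54]
5.000 z 0.0548 F [-1.4   0.32  7.43]
5.125 z 0.0547 F [-1.65 -1.43  7.5 ]
5.250 z 0.0548 F [-1.39  1.2   7.08]
```

```bash
S(){ python3 -c "
from h import *
s=arm.state();print('%.3f z %.4f F'%(s['time'],s['tcp_pos'][2]),s['wrist_force'].round(2))"; }
python3 -m creep '[{"hand":0,"offset":[0,0,0.002],"turn":0}]'>/dev/null;S
python3 -m creep '[{"hand":0,"offset":[0,0,0.002],"turn":0}]'>/dev/null;S
python3 -m creep '[{"hand":0,"offset":[0,0,0.001],"turn":0}]'>/dev/null;S
python3 -m creep '[{"hand":0,"offset":[0,0,0],"turn":0}]'>/dev/null;S
python3 -m creep '[{"hand":0,"offset":[0,0,0],"turn":0}]'>/dev/null;S
python3 -c "
from h import *
snap('scene','s2'); s=arm.state(); print(s['tcp_pos'],s['wrist_force'].round(2)); snap('wrist','w2');print(arm.state()['wrist_force'].round(2))
p,d,c=load('s2'); cv2.imwrite('pics/s2c.png',cv2.resize(p[180:330,140:400,::-1],None,fx=3,fy=3,interpolation=cv2.INTER_CUBIC))"
```

```text
5.375 z 0.0529 F [-1.93  0.53  8.57]
5.500 z 0.0508 F [-2.02  0.67  9.32]
5.625 z 0.0498 F [-1.69  1.12 10.13]
5.750 z 0.0499 F [-1.04  0.16  9.64]
5.875 z 0.0499 F [-1.6   0.67  8.96]
[0.46753552 0.01842761 0.04992044] [-2.03 -0.79  8.8 ]
[-1.75  0.43 10.44]
```

View pics/s2c.png

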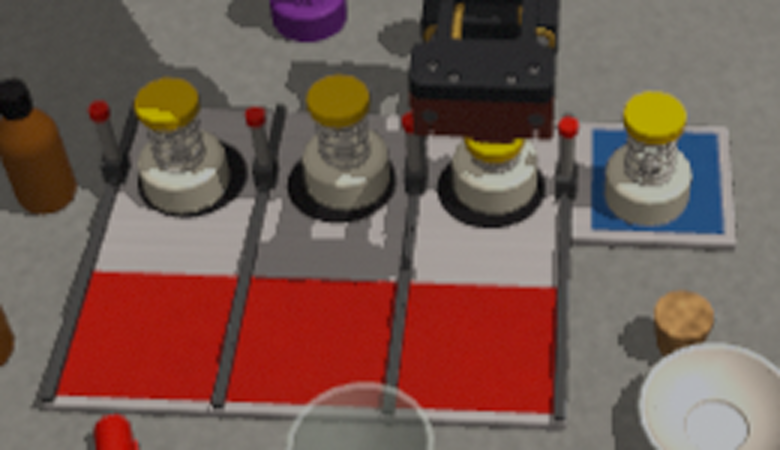

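The cap is visibly compressed at crop (495,145). It stands at z ≈ 0.050 under about 9.3 N, well below the mark at 0.0615, so the left spring is tired. I'll finish the hold and let it up.

```bash
S(){ python3 -c "
from h import *
s=arm.state();print('%.3f z %.4f F'%(s['time'],s['tcp_pos'][2]),s['wrist_force'].round(2))"; }
python3 -m creep '[{"hand":0,"offset":[0,0,0],"turn":0},{"hand":0,"offset":[0,0,0],"turn":0},{"hand":0,"offset":[0,0,0],"turn":0}]'>/dev/null;S
python3 -m creep '[{"hand":0,"offset":[0,0,0],"turn":0},{"hand":0,"offset":[0,0,0],"turn":0},{"hand":0,"offset":[0,0,0],"turn":0},{"hand":0,"offset":[0,0,0],"turn":0}]'>/dev/null;S
python3 -m creep '[{"hand":0,"offset":[0,0,-0.004],"turn":0},{"hand":0,"offset":[0,0,-0.008],"turn":0},{"hand":0,"offset":[0,0,-0.010],"turn":0},{"hand":0,"offset":[0,0,-0.010],"turn":0},{"hand":0,"offset":[0,0,-0.015],"turn":0}]'
python3 -c "
from h import *
go(.4705,-.0655,.097,.038); "
```

```text
6.350 z 0.0499 F [-2.04  0.24  9.31]
6.850 z 0.0499 F [-2.42 -0.23  9.39]
time: 7.48
tcp_pos: [0.4668, 0.0182, 0.097]
tool_rot: [-2.179, -2.263, 0.002]
wrist_force: [0.0, -0.5, -0.5]
opening: 0.004
t 7.47 tcp [0.4668 0.0182 0.097 ] F [ 0.05 -0.46 -0.5 ] tooly ang 0.0379 open 0.004 tilt [-0.0013 -0.0005]
delta tool mm [-83.8   0.5   0. ] turn -0.0
```

```bash
S(){ python3 -c "
from h import *
s=arm.state();print('%.3f z %.4f F'%(s['time'],s['tcp_pos'][2]),s['wrist_force'].round(2))"; }
python3 -m creep '[{"hand":0,"offset":[-0.042,0.0005,0],"turn":0},{"hand":0,"offset":[-0.042,0,0],"turn":0},{"hand":0,"offset":[0,0,0.0],"turn":0},{"hand":0,"offset":[0,0,0],"turn":0}]'>/dev/null;S
python3 - <<'E'
from h import *
np.set_printoptions(precision=4,suppress=True)
p,d,c=snap('wrist','w3'); hsv=cv2.cvtColor(p,cv2.COLOR_RGB2HSV)
m=cv2.inRange(hsv,(24,120,120),(34,255,255)); n,l,s,ce=cv2.connectedComponentsWithStats(m)
for i in range(1,n):
    if s[i,4]<300: continue
    cs,_=cv2.findContours((l==i).astype(np.uint8),0,1); k=max(cs,key=len)[:,0]
    P=np.array([plane(c,u,v,.074,True)[:2] for u,v in k])
    print(s[i],P.min(0),P.max(0),(P[:,0].min()+P[:,0].max())/2, P[:,1].max()-.0165)
go(.4705,-.0655,.077,.038)
E
```

```text
7.975 z 0.0969 F [ 1.36  0.58 -0.17]
[ 281   91   65   65 3272] [0.4508 0.0017] [0.4825 0.0338] 0.46664830621130793 0.017296209031591375
[  86  154   46   55 1982] [ 0.3368 -0.0277] [0.3683 0.0031] 0.35253674940495044 -0.013430658696035746
[ 286  253   61   48 1586] [ 0.455 -0.077] [ 0.4874 -0.049 ] 0.471232564414643 -0.06554594956198045
[  86  308   41   43 1247] [ 0.3194 -0.124 ] [ 0.3513 -0.0923] 0.3353915845665171 -0.10878048501489783
t 8.03 tcp [ 0.4711 -0.0644  0.0968] F [0.59 0.35 0.3 ] tooly ang 0.0392 open 0.007 tilt [-0.0001  0.0006]
delta tool mm [-1.1 -0.7 19.8] turn 0.001
```

View pics/w3.png

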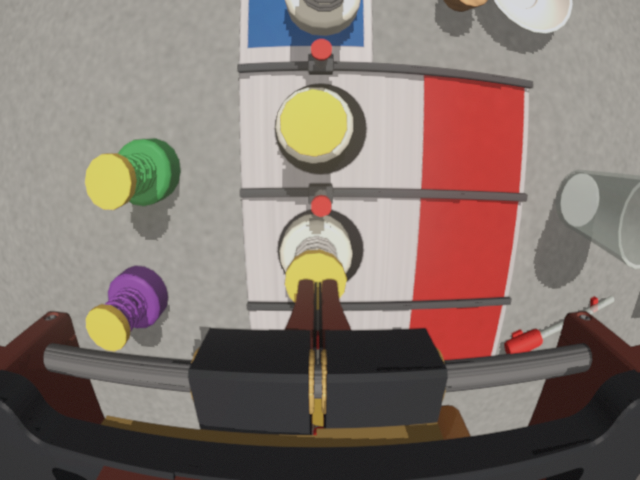

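The left spring at (313,123) is back up on its spot. The middle cap is at (316,278) under the tips, at (0.471, -0.0655). Next I press the middle one.

```bash
S(){ python3 -c "
from h import *
s=arm.state();print('%.3f z %.4f F'%(s['time'],s['tcp_pos'][2]),s['wrist_force'].round(2))"; }
python3 -m creep '[{"hand":0,"offset":[-0.001,0,0.015],"turn":0},{"hand":0,"offset":[0,0,0.006],"turn":0},{"hand":0,"offset":[0,0,0],"turn":0}]'>/dev/null;S
python3 -m creep '[{"hand":0,"offset":[0,0,0.002],"turn":0}]'>/dev/null;S
python3 -m creep '[{"hand":0,"offset":[0,0,0.001],"turn":0}]'>/dev/null;S
python3 -m creep '[{"hand":0,"offset":[0,0,0.001],"turn":0}]'>/dev/null;S
python3 -m creep '[{"hand":0,"offset":[0,0,0.001],"turn":0}]'>/dev/null;S
python3 -m creep '[{"hand":0,"offset":[0,0,0.001],"turn":0}]'>/dev/null;S
```

```text
8.400 z 0.0748 F [-0.13  0.67  0.57]
8.525 z 0.0736 F [-0.88 -0.63  1.17]
8.650 z 0.0727 F [-0.42 -0.14  1.15]
8.775 z 0.0717 F [-0.39 -0.58  1.97]
8.900 z 0.0707 F [-0.39  0.5   1.58]
9.025 z 0.0697 F [-1.03  1.02  1.67]
```

```bash
S(){ python3 -c "
from h import *
s=arm.state();print('%.3f z %.4f F'%(s['time'],s['tcp_pos'][2]),s['wrist_force'].round(2))"; }
python3 -m creep '[{"hand":0,"offset":[0,0,0.002],"turn":0}]'>/dev/null;S
python3 -m creep '[{"hand":0,"offset":[0,0,0.001],"turn":0}]'>/dev/null;S
python3 -m creep '[{"hand":0,"offset":[0,0,0.002],"turn":0}]'>/dev/null;S
python3 -m creep '[{"hand":0,"offset":[0,0,0.001],"turn":0}]'>/dev/null;S
python3 -m creep '[{"hand":0,"offset":[0,0,0.002],"turn":0}]'>/dev/null;S
```

```text
9.150 z 0.0677 F [-0.91  0.89  2.94]
9.275 z 0.0666 F [-1.3   0.97  3.94]
9.400 z 0.0646 F [-1.23  1.51  4.6 ]
9.525 z 0.0636 F [-1.26  1.88  5.26]
9.650 z 0.0617 F [-0.87  1.67  5.61]
```

```bash
S(){ python3 -c "
from h import *
s=arm.state();print('%.3f z %.4f F'%(s['time'],s['tcp_pos'][2]),s['wrist_force'].round(2))"; }
python3 -m creep '[{"hand":0,"offset":[0,0,0.002],"turn":0}]'>/dev/null;S
python3 -m creep '[{"hand":0,"offset":[0,0,0.002],"turn":0}]'>/dev/null;S
python3 -m creep '[{"hand":0,"offset":[0,0,0.002],"turn":0}]'>/dev/null;S
python3 -m creep '[{"hand":0,"offset":[0,0,0],"turn":0}]'>/dev/null;S
python3 -m creep '[{"hand":0,"offset":[0,0,0],"turn":0}]'>/dev/null;S
```

```text
9.775 z 0.0597 F [-1.49  0.71  6.47]
9.900 z 0.0577 F [-1.65  1.25  6.88]
10.025 z 0.0558 F [-2.29  1.32  7.5 ]
10.150 z 0.0557 F [-2.35  1.3   8.73]
10.275 z 0.0558 F [-3.33  1.2   7.35]
```

```bash
S(){ python3 -c "
from h import *
s=arm.state();print('%.3f z %.4f F'%(s['time'],s['tcp_pos'][2]),s['wrist_force'].round(2),s['tcp_pos'].round(4))"; }
python3 -m creep '[{"hand":0,"offset":[0,0,0.002],"turn":0}]'>/dev/null;S
python3 -m creep '[{"hand":0,"offset":[0,0,0.001],"turn":0}]'>/dev/null;S
python3 -m creep '[{"hand":0,"offset":[0,0,0],"turn":0}]'>/dev/null;S
python3 -m creep '[{"hand":0,"offset":[0,0,0],"turn":0}]'>/dev/null;S
python3 -m creep '[{"hand":0,"offset":[0,0,0],"turn":0}]'>/dev/null;S
python3 -c "
from h import *
snap('scene','s3'); 
p,d,c=load('s3'); cv2.imwrite('pics/s3c.png',cv2.resize(p[180:330,140:400,::-1],None,fx=3,fy=3,interpolation=cv2.INTER_CUBIC))"
```

```text
10.400 z 0.0539 F [-1.58  2.23  8.16] [ 0.4712 -0.0664  0.0539]
10.525 z 0.0528 F [-2.05  0.98  9.21] [ 0.4712 -0.0664  0.0528]
10.650 z 0.0528 F [-2.38  1.77  8.52] [ 0.4712 -0.0665  0.0528]
10.775 z 0.0529 F [-2.43  1.65  9.11] [ 0.4712 -0.0665  0.0529]
10.900 z 0.0529 F [-3.04  1.67  9.14] [ 0.4712 -0.0664  0.0529]
```

View pics/s3c.png

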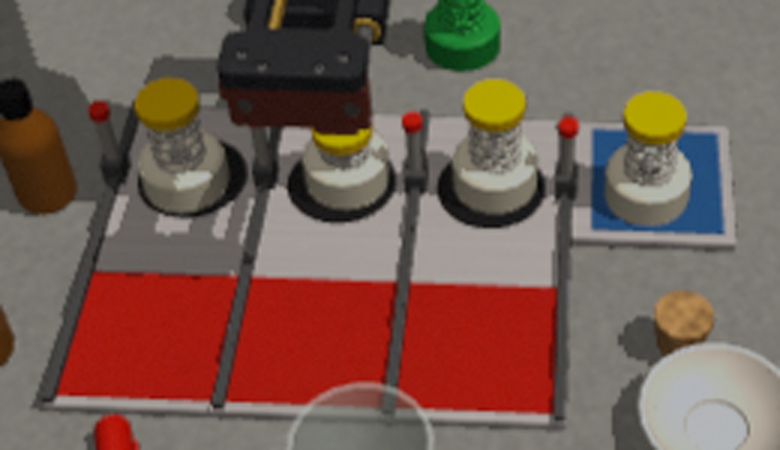

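The middle cap at crop (342,135) is down at z ≈ 0.0525, 9 mm below the mark, under about 9 N. It is tired too. I'll hold it for a second and let it up.

```bash
S(){ python3 -c "
from h import *
s=arm.state();print('%.3f z %.4f F'%(s['time'],s['tcp_pos'][2]),s['wrist_force'].round(2))"; }
python3 -m creep '[{"hand":0,"offset":[0,0,0.0005],"turn":0},{"hand":0,"offset":[0,0,0],"turn":0},{"hand":0,"offset":[0,0,0],"turn":0}]'>/dev/null;S
python3 -m creep '[{"hand":0,"offset":[0,0,0],"turn":0},{"hand":0,"offset":[0,0,0],"turn":0},{"hand":0,"offset":[0,0,0],"turn":0}]'>/dev/null;S
python3 -m creep '[{"hand":0,"offset":[0,0,0],"turn":0},{"hand":0,"offset":[0,0,0],"turn":0},{"hand":0,"offset":[0,0,0],"turn":0}]'>/dev/null;S
python3 -m creep '[{"hand":0,"offset":[0,0,-0.004],"turn":0},{"hand":0,"offset":[0,0,-0.008],"turn":0},{"hand":0,"offset":[0,0,-0.010],"turn":0},{"hand":0,"offset":[0,0,-0.010],"turn":0},{"hand":0,"offset":[0,0,-0.013],"turn":0}]' >/dev/null
python3 -c "
from h import *
go(.4805,-.1555,.097,.038); "
```

```text
11.325 z 0.0524 F [-3.19  1.32  8.92]
11.700 z 0.0524 F [-2.26  1.4   8.49]
12.075 z 0.0524 F [-2.7   0.59  8.65]
t 12.70 tcp [ 0.471  -0.0667  0.0977] F [-1.03 -0.16 -0.79] tooly ang 0.0379 open 0.006 tilt [-0.0003 -0.0003]
delta tool mm [-89.1   6.1   0.7] turn -0.0
```

The middle reading averaged about 8.8 N, slightly under the target. I am still over it, so before moving on I press it once more a little deeper, keeping the order.

```bash
S(){ python3 -c "
from h import *
s=arm.state();print('%.3f z %.4f F'%(s['time'],s['tcp_pos'][2]),s['wrist_force'].round(2))"; }
python3 -m creep '[{"hand":0,"offset":[0.0005,0,0.015],"turn":0},{"hand":0,"offset":[0,0,0.007],"turn":0},{"hand":0,"offset":[0,0,0.004],"turn":0},{"hand":0,"offset":[0,0,0.004],"turn":0},{"hand":0,"offset":[0,0,0.004],"turn":0}]'>/dev/null;S
python3 -m creep '[{"hand":0,"offset":[0,0,0.004],"turn":0},{"hand":0,"offset":[0,0,0.004],"turn":0},{"hand":0,"offset":[0,0,0.003],"turn":0},{"hand":0,"offset":[0,0,0.001],"turn":0},{"hand":0,"offset":[0,0,0],"turn":0}]'>/dev/null;S
python3 -m creep '[{"hand":0,"offset":[0,0,0],"turn":0}]'>/dev/null;S
python3 -m creep '[{"hand":0,"offset":[0,0,0],"turn":0}]'>/dev/null;S
python3 -m creep '[{"hand":0,"offset":[0,0,0],"turn":0}]'>/dev/null;S
```

```text
13.325 z 0.0628 F [-2.32  1.25  5.55]
13.950 z 0.0512 F [-4.22  1.17  9.53]
14.075 z 0.0513 F [-3.23  1.34  8.68]
14.200 z 0.0513 F [-3.41  0.88  9.38]
14.325 z 0.0513 F [-3.52  2.11  8.83]
```

```bash
S(){ python3 -c "
from h import *
s=arm.state();print('%.3f z %.4f F'%(s['time'],s['tcp_pos'][2]),s['wrist_force'].round(2))"; }
python3 -m creep '[{"hand":0,"offset":[0,0,0.0005],"turn":0},{"hand":0,"offset":[0,0,0],"turn":0},{"hand":0,"offset":[0,0,0],"turn":0}]'>/dev/null;S
python3 -m creep '[{"hand":0,"offset":[0,0,0],"turn":0},{"hand":0,"offset":[0,0,0],"turn":0},{"hand":0,"offset":[0,0,0],"turn":0}]'>/dev/null;S
python3 -m creep '[{"hand":0,"offset":[0,0,0],"turn":0},{"hand":0,"offset":[0,0,0],"turn":0},{"hand":0,"offset":[0,0,0],"turn":0}]'>/dev/null;S
python3 -m creep '[{"hand":0,"offset":[0,0,-0.004],"turn":0},{"hand":0,"offset":[0,0,-0.008],"turn":0},{"hand":0,"offset":[0,0,-0.010],"turn":0},{"hand":0,"offset":[0,0,-0.010],"turn":0},{"hand":0,"offset":[0,0,-0.014],"turn":0}]' >/dev/null
python3 -c "
from h import *
go(.4805,-.1555,.097,.038); "
```

```text
14.700 z 0.0508 F [-4.47  1.28 10.37]
15.075 z 0.0508 F [-4.01  1.64  9.27]
15.450 z 0.0508 F [-4.92  0.75  9.67]
t 16.07 tcp [ 0.4711 -0.0661  0.0972] F [-0.74 -0.19  0.26] tooly ang 0.0379 open 0.001 tilt [-0.0001 -0.0003]
delta tool mm [-89.7   6.    0.2] turn -0.0
```

```bash
S(){ python3 -c "
from h import *
s=arm.state();print('%.3f z %.4f F'%(s['time'],s['tcp_pos'][2]),s['wrist_force'].round(2))"; }
python3 -m creep '[{"hand":0,"offset":[-0.045,0.003,0],"turn":0},{"hand":0,"offset":[-0.0447,0.003,0],"turn":0},{"hand":0,"offset":[0,0,0.0],"turn":0},{"hand":0,"offset":[0,0,0],"turn":0}]'>/dev/null;S
python3 - <<'E'
from h import *
np.set_printoptions(precision=4,suppress=True)
p,d,c=snap('wrist','w4'); hsv=cv2.cvtColor(p,cv2.COLOR_RGB2HSV)
m=cv2.inRange(hsv,(24,120,120),(34,255,255)); n,l,s,ce=cv2.connectedComponentsWithStats(m)
for i in range(1,n):
    if s[i,4]<300: continue
    cs,_=cv2.findContours((l==i).astype(np.uint8),0,1); k=max(cs,key=len)[:,0]
    P=np.array([plane(c,u,v,.074,True)[:2] for u,v in k])
    print(s[i],P.min(0),P.max(0),(P[:,0].min()+P[:,0].max())/2, P[:,1].max()-.0165)
go(.4805,-.1555,.077,.038)
E
```

```text
16.575 z 0.0969 F [-0.58 -0.72  0.59]
[  75    8   45   52 1804] [ 0.337  -0.0324] [ 0.3684 -0.0012] 0.3527235382913064 -0.0177024468351296
[ 270   77   66   66 3279] [ 0.4547 -0.0821] [ 0.4867 -0.0493] 0.47071042936358953 -0.06577348901769875
[  55  172   40   52 1631] [ 0.3202 -0.1271] [ 0.3516 -0.0963] 0.33591940659242814 -0.1127639907192815
[ 287  253   60   49 1557] [ 0.465  -0.1677] [ 0.4971 -0.1392] 0.4810870906746768 -0.1556887386198676
t 16.62 tcp [ 0.4805 -0.1543  0.0968] F [ 0.16  1.18 -0.11] tooly ang 0.0391 open 0.012 tilt [-0.0001  0.0006]
delta tool mm [-1.2 -0.1 19.8] turn 0.001
```

View pics/w4.png

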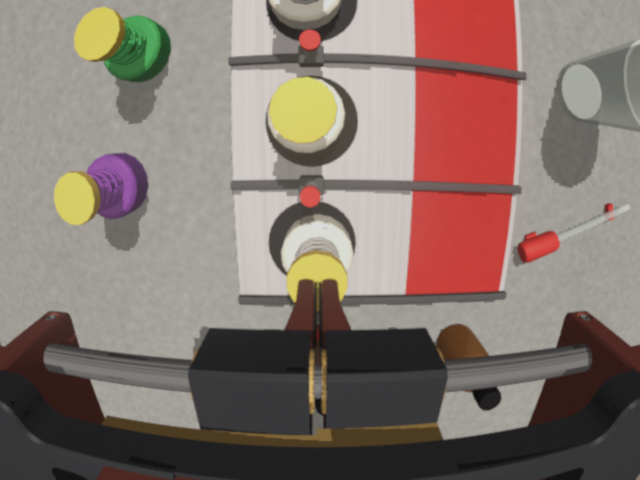

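The middle spring at (305,110) is unmoved. The right cap is at (317,278), or (0.481, -0.1557), under the tips. I press the right one, which may be stiff, in small steps. While pressing, the gripper body stays above the dropper bottles: z > 0.13 against 0.085.

```bash
S(){ python3 -c "
from h import *
s=arm.state();print('%.3f z %.4f F'%(s['time'],s['tcp_pos'][2]),s['wrist_force'].round(2))"; }
python3 -m creep '[{"hand":0,"offset":[-0.001,0,0.015],"turn":0},{"hand":0,"offset":[0,0,0.006],"turn":0},{"hand":0,"offset":[0,0,0],"turn":0}]'>/dev/null;S
python3 -m creep '[{"hand":0,"offset":[0,0,0.002],"turn":0}]'>/dev/null;S
python3 -m creep '[{"hand":0,"offset":[0,0,0.001],"turn":0}]'>/dev/null;S
python3 -m creep '[{"hand":0,"offset":[0,0,0.001],"turn":0}]'>/dev/null;S
python3 -m creep '[{"hand":0,"offset":[0,0,0.001],"turn":0}]'>/dev/null;S
python3 -m creep '[{"hand":0,"offset":[0,0,0.001],"turn":0}]'>/dev/null;S
```

```text
17.000 z 0.0749 F [0.25 0.19 0.35]
17.125 z 0.0736 F [-1.38  0.43  3.81]
17.250 z 0.0728 F [-1.19  0.16  3.75]
17.375 z 0.0719 F [-1.54  2.35  5.91]
17.500 z 0.0709 F [-1.66  2.83  6.19]
17.625 z 0.0700 F [-1.45  1.49  8.36]
```

```bash
S(){ python3 -c "
from h import *
s=arm.state();print('%.3f z %.4f F'%(s['time'],s['tcp_pos'][2]),s['wrist_force'].round(2))"; }
python3 -m creep '[{"hand":0,"offset":[0,0,0.001],"turn":0}]'>/dev/null;S
python3 -m creep '[{"hand":0,"offset":[0,0,0],"turn":0}]'>/dev/null;S
python3 -m creep '[{"hand":0,"offset":[0,0,0],"turn":0}]'>/dev/null;S
python3 -m creep '[{"hand":0,"offset":[0,0,0],"turn":0}]'>/dev/null;S
python3 -c "
from h import *
snap('scene','s4'); s=arm.state(); print(s['wrist_force'].round(2))
p,d,c=load('s4'); cv2.imwrite('pics/s4c.png',cv2.resize(p[180:330,140:400,::-1],None,fx=3,fy=3,interpolation=cv2.INTER_CUBIC))"
```

```text
17.750 z 0.0690 F [-2.56  1.35  8.94]
17.875 z 0.0691 F [-2.08  1.69  8.2 ]
18.000 z 0.0691 F [-2.36  2.35  8.03]
18.125 z 0.0691 F [-2.5   1.69  7.84]
[-2.72  1.55  7.43]
```

View pics/s4c.png

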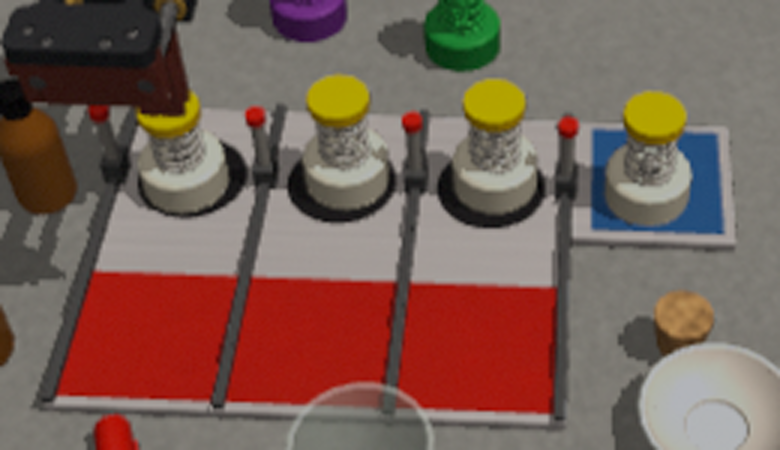

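The right cap has hardly moved and is well above the red tops. The load is about 7.9 N, so I add about 1.2 mm.

```bash
S(){ python3 -c "
from h import *
s=arm.state();print('%.3f z %.4f F'%(s['time'],s['tcp_pos'][2]),s['wrist_force'].round(2))"; }
python3 -m creep '[{"hand":0,"offset":[0,0,0.0012],"turn":0}]'>/dev/null;S
python3 -m creep '[{"hand":0,"offset":[0,0,0],"turn":0}]'>/dev/null;S
python3 -m creep '[{"hand":0,"offset":[0,0,0],"turn":0}]'>/dev/null;S
python3 -m creep '[{"hand":0,"offset":[0,0,0],"turn":0}]'>/dev/null;S
python3 -m creep '[{"hand":0,"offset":[0,0,0],"turn":0}]'>/dev/null;S
```

```text
18.300 z 0.0680 F [-2.68  2.3  10.15]
18.425 z 0.0680 F [-2.81  2.15  9.26]
18.550 z 0.0680 F [-2.65  1.53  9.64]
18.675 z 0.0680 F [-2.49  2.04 10.19]
18.800 z 0.0680 F [-3.08  2.27  9.42]
```

```bash
S(){ python3 -c "
from h import *
s=arm.state();print('%.3f z %.4f F'%(s['time'],s['tcp_pos'][2]),s['wrist_force'].round(2))"; }
python3 -m creep '[{"hand":0,"offset":[0,0,-0.0002],"turn":0},{"hand":0,"offset":[0,0,0],"turn":0},{"hand":0,"offset":[0,0,0],"turn":0}]'>/dev/null;S
python3 -m creep '[{"hand":0,"offset":[0,0,0],"turn":0},{"hand":0,"offset":[0,0,0],"turn":0},{"hand":0,"offset":[0,0,0],"turn":0}]'>/dev/null;S
python3 -m creep '[{"hand":0,"offset":[0,0,0],"turn":0},{"hand":0,"offset":[0,0,0],"turn":0},{"hand":0,"offset":[0,0,0],"turn":0}]'>/dev/null;S
python3 -m creep '[{"hand":0,"offset":[0,0,-0.004],"turn":0},{"hand":0,"offset":[0,0,-0.015],"turn":0},{"hand":0,"offset":[0,0,-0.02],"turn":0},{"hand":0,"offset":[0,0,-0.02],"turn":0},{"hand":0,"offset":[0,0,-0.01],"turn":0}]' >/dev/null
python3 -c "
from h import *
go(.4707,-.0657,.137,.038); snap('wrist','w5')"
```

```text
19.175 z 0.0682 F [-2.86  2.9   9.87]
19.550 z 0.0682 F [-2.37  2.14  9.54]
19.925 z 0.0682 F [-2.46  1.09  9.34]
t 20.55 tcp [ 0.4811 -0.1567  0.138 ] F [-0.72  0.02  0.6 ] tooly ang 0.0378 open 0.007 tilt [ 0.0019 -0.0003]
delta tool mm [91.3 -7.   1. ] turn -0.0
```

View pics/w5.png

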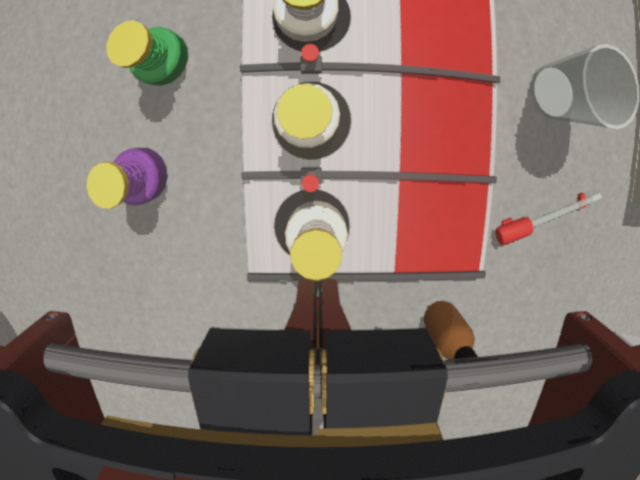

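All three are back up on their spots. The right spring is sound, with its cap at 0.068 or 6.5 mm above the mark. The left and middle ones go to the bay. I'll cage the foot loosely with the jaws along the lane, so nothing can lift it, and push. Middle first.

```bash
python3 -m creep '[{"hand":0.0878,"offset":[0.0455,-0.0035,0],"turn":0},{"hand":0.0878,"offset":[0.0455,-0.0035,0],"turn":0},{"hand":0.0878,"offset":[0,0,0],"turn":0},{"hand":0.0878,"offset":[0,0,0],"turn":0}]' 4
python3 -c "
from h import *
go(.4707,-.067,.018,.038); p,d,c=snap('wrist','w6')"
```

```text
time: 21.1
tcp_pos: [0.47, -0.0662, 0.1365]
tool_rot: [2.179, 2.263, -0.001]
wrist_force: [0.2, -0.5, 0.4]
opening: 0.424
t 21.10 tcp [ 0.47   -0.0662  0.1365] F [ 0.19 -0.48  0.41] tooly ang 0.0381 open 0.424 tilt [-0.0002 -0.0004]
delta tool mm [ -0.8   0.6 118.5] turn 0.0
```

View pics/w6.png

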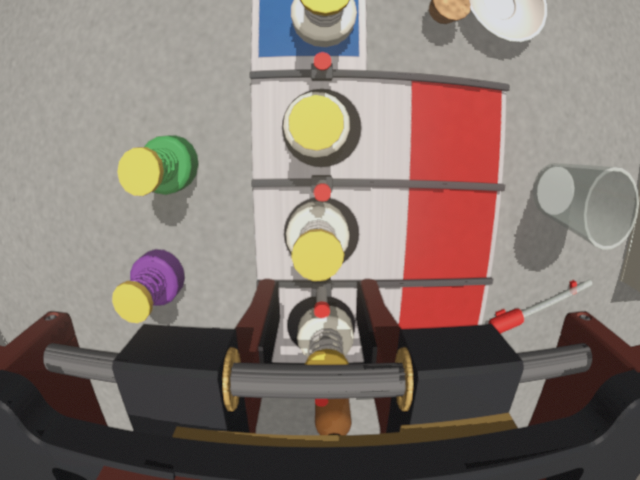

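The fingers straddle the middle spring, whose cap is at (318,253), and are still opening. I descend in stages.

```bash
python3 -m creep '[{"hand":0.0878,"offset":[-0.0008,0.0006,0.015],"turn":0},{"hand":0.0878,"offset":[0,0,0.015],"turn":0},{"hand":0.0878,"offset":[0,0,0.01],"turn":0},{"hand":0.0878,"offset":[0,0,0],"turn":0},{"hand":0.0878,"offset":[0,0,0],"turn":0}]' 4
python3 -c "
from h import *
go(.4707,-.067,.018,.038)"
```

```text
time: 21.78
tcp_pos: [0.4709, -0.0667, 0.0967]
tool_rot: [2.179, 2.263, -0.0]
wrist_force: [0.4, 0.5, 0.3]
opening: 0.995
t 21.77 tcp [ 0.4709 -0.0667  0.0967] F [0.37 0.5  0.3 ] tooly ang 0.0377 open 0.995 tilt [ 0.0001 -0.0001]
delta tool mm [-0.3 -0.2 78.7] turn -0.0
```

```bash
python3 -m creep '[{"hand":0.0878,"offset":[0,0,0.025],"turn":0},{"hand":0.0878,"offset":[0,0,0.025],"turn":0},{"hand":0.0878,"offset":[0,0,0.018],"turn":0},{"hand":0.0878,"offset":[0,0,0.01],"turn":0},{"hand":0.052,"offset":[0,0,0],"turn":0}]' 4
python3 -m creep '[{"hand":0.052,"offset":[0,0,0],"turn":0},{"hand":0.052,"offset":[0,0,0],"turn":0},{"hand":0.052,"offset":[0,0,0],"turn":0}]' 4
python3 -c "
from h import *
go(.4707,-.067,.018,.038); p,d,c=snap('wrist','w7')"
```

```text
time: 22.4
tcp_pos: [0.4707, -0.0665, 0.0186]
tool_rot: [-2.179, -2.263, 0.0]
wrist_force: [-0.1, -0.5, 0.8]
opening: 0.924
time: 22.78
tcp_pos: [0.471, -0.0664, 0.0191]
tool_rot: [2.178, 2.263, 0.001]
wrist_force: [0.3, -0.2, -0.2]
opening: 0.606
t 22.77 tcp [ 0.471  -0.0664  0.0191] F [ 0.26 -0.15 -0.22] tooly ang 0.0381 open 0.606 tilt [0.0008 0.0001]
delta tool mm [-0.5 -0.4  1.1] turn 0.0
```

View pics/w7.png

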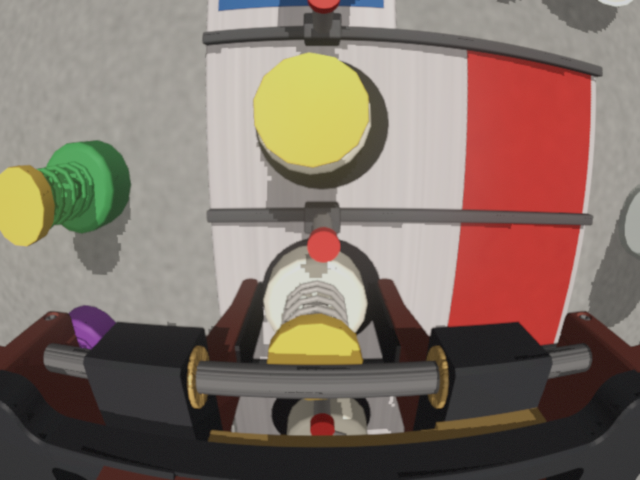

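The foot sits between the pads with a small gap on each side. I slide it +110 mm along the lane (tool +y).

```bash
python3 -m creep '[{"hand":0.052,"offset":[0,0.004,0],"turn":0},{"hand":0.052,"offset":[0,0.006,0],"turn":0},{"hand":0.052,"offset":[0,0.01,0],"turn":0},{"hand":0.052,"offset":[0,0.01,0],"turn":0},{"hand":0.052,"offset":[0,0.012,0],"turn":0}]' 4
python3 -m creep '[{"hand":0.052,"offset":[0,0.012,0],"turn":0},{"hand":0.052,"offset":[0,0.012,0],"turn":0},{"hand":0.052,"offset":[0,0.012,0],"turn":0},{"hand":0.052,"offset":[0,0.01,0],"turn":0},{"hand":0.052,"offset":[0,0.01,0],"turn":0}]' 4
python3 -c "
from h import *
go(.581,-.062,.018,.038); p,d,c=snap('scene','s7')"
```

```text
time: 23.45
tcp_pos: [0.5138, -0.0648, 0.0186]
tool_rot: [2.178, 2.263, 0.0]
wrist_force: [-0.6, 0.9, -0.2]
opening: 0.591
time: 24.08
tcp_pos: [0.5692, -0.0628, 0.0186]
tool_rot: [-2.179, -2.263, 0.0]
wrist_force: [-1.8, -0.0, -0.1]
opening: 0.588
t 24.07 tcp [ 0.5692 -0.0628  0.0186] F [-1.83 -0.05 -0.11] tooly ang 0.0379 open 0.588 tilt [-0.0002  0.    ]
delta tool mm [ 0.3 11.8  0.6] turn -0.0
```

View pics/s7.png

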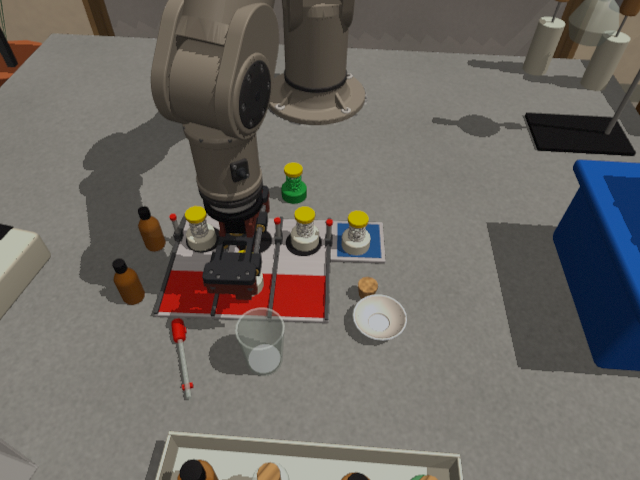

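The scene view shows the gripper over the near part of the bay at (235,270), with the spring upright in the cage. It needs 12 mm more. After that I open and lift.

```bash
python3 -m creep '[{"hand":0.052,"offset":[0,0.006,0],"turn":0},{"hand":0.052,"offset":[0,0.005,0],"turn":0},{"hand":0.052,"offset":[0,0.002,0],"turn":0},{"hand":0.052,"offset":[0,0,0],"turn":0}]' 4
python3 -m creep '[{"hand":0.0878,"offset":[0,-0.001,0],"turn":0},{"hand":0.0878,"offset":[0,0,0],"turn":0},{"hand":0.0878,"offset":[0,0,0],"turn":0},{"hand":0.0878,"offset":[0,0,0],"turn":0}]' 4
python3 -c "
from h import *
go(.467,.018,.1,.038)"
```

```text
time: 24.62
tcp_pos: [0.5821, -0.0623, 0.0187]
tool_rot: [2.178, 2.263, 0.001]
wrist_force: [-0.2, -0.2, 0.4]
opening: 0.596
time: 25.12
tcp_pos: [0.5807, -0.0623, 0.0187]
tool_rot: [2.179, 2.263, 0.0]
wrist_force: [-0.1, 0.5, -0.1]
opening: 0.986
t 25.12 tcp [ 0.5807 -0.0623  0.0187] F [-0.13  0.51 -0.13] tooly ang 0.0380 open 0.986 tilt [0.0001 0.    ]
delta tool mm [  84.6 -110.6  -81.3] turn 0.0
```

```bash
python3 -m creep '[{"hand":0.0878,"offset":[0,0,-0.02],"turn":0},{"hand":0.0878,"offset":[0,0,-0.035],"turn":0},{"hand":0.0878,"offset":[0,0,-0.035],"turn":0},{"hand":0.0878,"offset":[0.03,-0.04,-0.01],"turn":0},{"hand":0.0878,"offset":[0.03,-0.04,0],"turn":0}]' 4
python3 -m creep '[{"hand":0.0878,"offset":[0.025,-0.03,0],"turn":0},{"hand":0.0878,"offset":[0,0,0],"turn":0},{"hand":0.0878,"offset":[0,0,0],"turn":0}]' 4
python3 -c "
from h import *
go(.467,.018,.018,.038);snap('wrist','w8');snap('scene','s8');snap('top','t8')"
```

```text
time: 25.75
tcp_pos: [0.4988, -0.0051, 0.1208]
tool_rot: [2.179, 2.26, 0.005]
wrist_force: [-0.3, 0.3, 0.0]
opening: 1.003
time: 26.12
tcp_pos: [0.4687, 0.0182, 0.1197]
tool_rot: [2.178, 2.262, 0.003]
wrist_force: [0.2, 0.3, -0.4]
opening: 1.002
t 26.12 tcp [0.4687 0.0182 0.1197] F [ 0.23  0.34 -0.41] tooly ang 0.0378 open 1.002 tilt [0.0023 0.0005]
delta tool mm [ -0.2  -1.9 101.7] turn -0.0
```

View pics/s8.png

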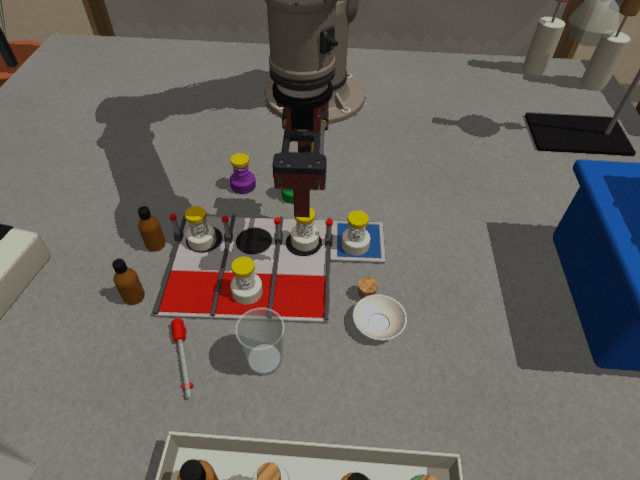

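View pics/w8.png

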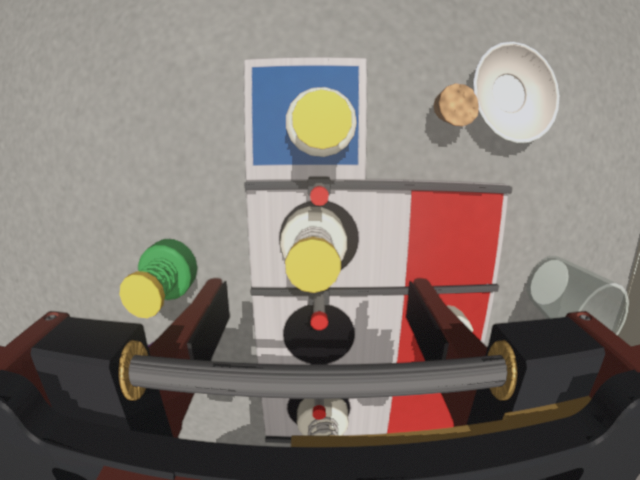

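The scene view shows the middle spring standing in the bay at (245,285). The left spring, at (313,240) in the wrist view, is straddled by the open fingers. I descend and cage it.

```bash
python3 -m creep '[{"hand":0.0878,"offset":[0,-0.0015,0.025],"turn":0},{"hand":0.0878,"offset":[0,0,0.03],"turn":0},{"hand":0.0878,"offset":[0,0,0.026],"turn":0},{"hand":0.0878,"offset":[0,0,0.015],"turn":0},{"hand":0.0878,"offset":[0,0,0.005],"turn":0}]' 4
python3 -m creep '[{"hand":0.052,"offset":[0,0,0],"turn":0},{"hand":0.052,"offset":[0,0,0],"turn":0},{"hand":0.052,"offset":[0,0,0],"turn":0},{"hand":0.052,"offset":[0,0,0],"turn":0}]' 4
python3 -c "
from h import *
go(.467,.018,.018,.038);snap('wrist','w9')"
```

```text
time: 26.9
tcp_pos: [0.4661, 0.0179, 0.017]
tool_rot: [-2.179, -2.262, 0.002]
wrist_force: [0.9, -0.4, 0.3]
opening: 1.0
time: 27.4
tcp_pos: [0.4663, 0.0185, 0.018]
tool_rot: [2.178, 2.263, 0.001]
wrist_force: [0.4, -0.6, 1.3]
opening: 0.61
t 27.40 tcp [0.4663 0.0185 0.018 ] F [ 0.44 -0.58  1.27] tooly ang 0.0381 open 0.610 tilt [0.0007 0.0003]
delta tool mm [-0.5  0.7  0. ] turn 0.0
```

View pics/w9.png

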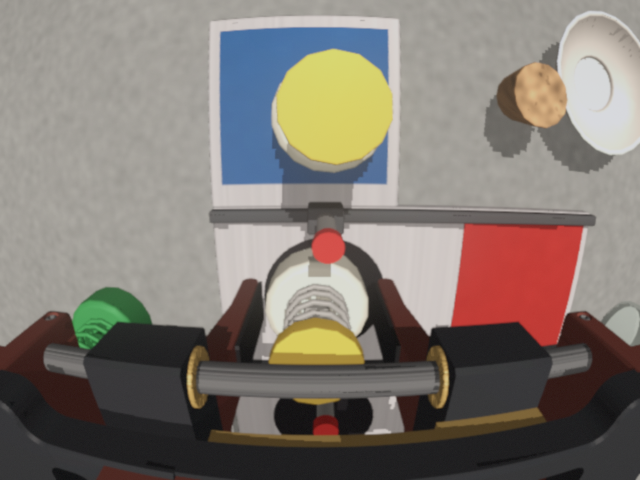

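The left foot is caged. I slide it about 112 mm.

```bash
python3 -m creep '[{"hand":0.052,"offset":[0,0.004,0],"turn":0},{"hand":0.052,"offset":[0,0.006,0],"turn":0},{"hand":0.052,"offset":[0,0.01,0],"turn":0},{"hand":0.052,"offset":[0,0.01,0],"turn":0},{"hand":0.052,"offset":[0,0.012,0],"turn":0}]' 4
python3 -m creep '[{"hand":0.052,"offset":[0,0.012,0],"turn":0},{"hand":0.052,"offset":[0,0.012,0],"turn":0},{"hand":0.052,"offset":[0,0.012,0],"turn":0},{"hand":0.052,"offset":[0,0.012,0],"turn":0},{"hand":0.052,"offset":[0,0.01,0],"turn":0}]' 4
python3 -m creep '[{"hand":0.052,"offset":[0,0.006,0],"turn":0},{"hand":0.052,"offset":[0,0.005,0],"turn":0},{"hand":0.052,"offset":[0,0.001,0],"turn":0},{"hand":0.052,"offset":[0,0,0],"turn":0}]' 4
python3 -c "
from h import *
go(.579,.023,.018,.038)"
```

```text
time: 28.08
tcp_pos: [0.5089, 0.02, 0.0176]
tool_rot: [2.179, 2.263, 0.0]
wrist_force: [-1.6, -0.7, -0.2]
opening: 0.593
time: 28.7
tcp_pos: [0.5668, 0.0222, 0.0176]
tool_rot: [2.179, 2.263, 0.0]
wrist_force: [-2.1, -0.4, 0.5]
opening: 0.593
time: 29.2
tcp_pos: [0.5781, 0.0226, 0.0177]
tool_rot: [2.179, 2.263, 0.001]
wrist_force: [-0.9, -0.2, -0.7]
opening: 0.591
t 29.20 tcp [0.5781 0.0226 0.0177] F [-0.95 -0.24 -0.71] tooly ang 0.0380 open 0.591 tilt [ 0.0005 -0.    ]
delta tool mm [ 0.4  0.9 -0.3] turn -0.0
```

```bash
python3 -m creep '[{"hand":0.0878,"offset":[0,-0.001,0],"turn":0},{"hand":0.0878,"offset":[0,0,0],"turn":0},{"hand":0.0878,"offset":[0,0,0],"turn":0},{"hand":0.0878,"offset":[0,0,0],"turn":0},{"hand":0.0878,"offset":[0,0,-0.02],"turn":0}]' 4
python3 -m creep '[{"hand":0.0878,"offset":[0,0,-0.035],"turn":0},{"hand":0.0878,"offset":[0,0,-0.035],"turn":0},{"hand":0.0878,"offset":[0,0,-0.05],"turn":0},{"hand":0.0878,"offset":[0.06,-0.01,-0.02],"turn":0},{"hand":0.0878,"offset":[0.06,-0.01,0],"turn":0}]' 4
python3 -m creep '[{"hand":0.0878,"offset":[0.06,-0.02,0],"turn":0},{"hand":0.0878,"offset":[0.06,-0.02,0],"turn":0},{"hand":0.0878,"offset":[0,0,0],"turn":0}]' 4
python3 - <<'E'
from h import *
np.set_printoptions(precision=4,suppress=True)
for n in('scene','top'):
    p,d,c=snap(n,n+'9'); hsv=cv2.cvtColor(p,cv2.COLOR_RGB2HSV)
    m=cv2.inRange(hsv,(22,150,80),(35,255,255)); k,l,s,ce=cv2.connectedComponentsWithStats(m)
    for i in range(1,k):
        if s[i,4]<100: continue
        v,u=np.where((l==i)&(d>0)); P=np.array([pt(c,a,b,d[b,a]) for a,b in zip(u,v)]); Q=P[abs(P[:,2]-np.median(P[:,2]))<.004]
        if len(Q): print(n,ce[i].round(0),Q.mean(0))
    w=p[180:330,140:400] if n=='scene' else p[190:400,230:490]
    cv2.imwrite('pics/%s9c.png'%n,cv2.resize(w[:,:,::-1],None,fx=2.8,fy=2.8,interpolation=cv2.INTER_CUBIC))
go(.5,.2,.2)
E
```

```text
time: 29.82
tcp_pos: [0.5758, 0.0225, 0.0372]
tool_rot: [-2.178, -2.262, 0.004]
wrist_force: [-0.2, -0.0, -0.3]
opening: 1.0
time: 30.45
tcp_pos: [0.5542, 0.1411, 0.181]
tool_rot: [2.181, 2.258, 0.009]
wrist_force: [1.0, 0.0, -0.6]
opening: 0.995
time: 30.82
tcp_pos: [0.5062, 0.2635, 0.1782]
tool_rot: [-2.166, -2.272, -0.003]
wrist_force: [0.2, -0.3, 0.1]
opening: 0.998
scene [239. 160.] [ 0.3303 -0.1121  0.0661]
scene [293. 170.] [ 0.3481 -0.0126  0.066 ]
scene [195. 214.] [ 0.4813 -0.1548  0.0742]
scene [358. 219.] [0.4696 0.1042 0.0741]
scene [243. 266.] [ 0.5808 -0.0604  0.0742]
scene [297. 268.] [0.5768 0.0187 0.0741]
top [375. 233.] [ 0.58   -0.0625  0.0735]
top [330. 235.] [0.5761 0.0169 0.0735]
top [428. 291.] [ 0.4797 -0.1564  0.0736]
top [346. 366.] [ 0.3464 -0.0146  0.0656]
t 30.93 tcp [0.5087 0.2575 0.1782] F [ 0.8  -1.07  0.08] tooly ang 0.0393 open 0.999 tilt [0.0009 0.0003]
delta tool mm [-57.1 -10.9 -21.8] turn None
```

View pics/scene9c.png

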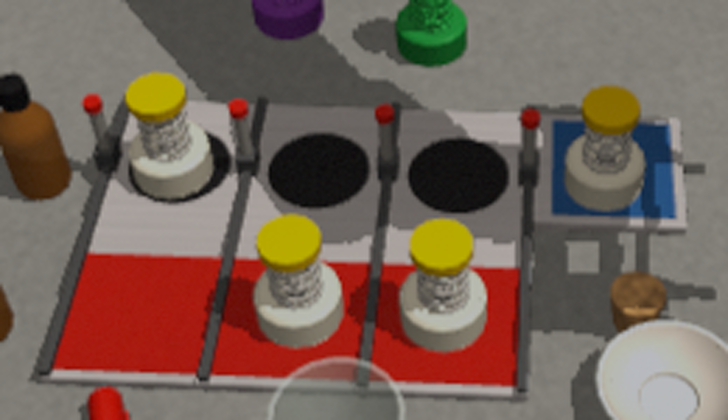

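View pics/top9c.png

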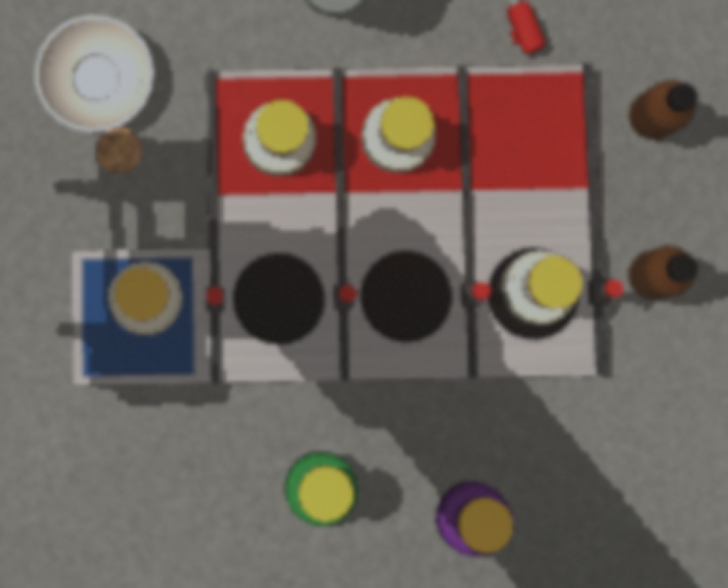

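View pics/scene9.png

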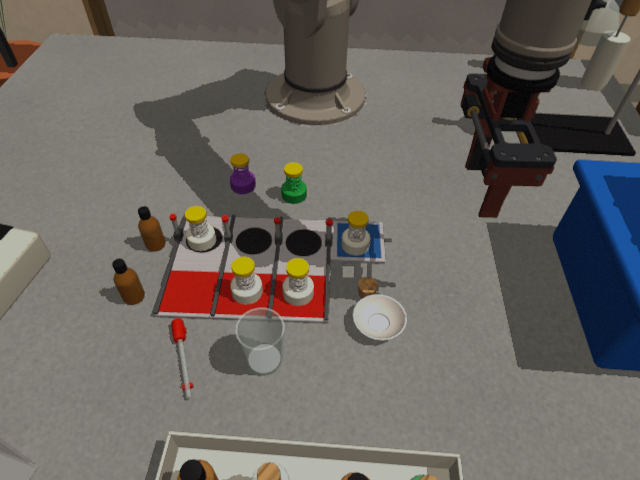

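Both feet stand wholly on red, at crop (297,305) and (443,305). The right spring is on its spot, the spare is on its pad, the bystanders are unmoved, and the robot is clear. I hand it in.

```bash
python3 -c "
from rig import arm
print(arm.sign_off())"
```

```text
the job is handed in; nothing more can be done
None
```

I tested all three springs in the order left, middle, right, and slid the two that sank, the left and the middle, into the red bay. The job is handed in and took about 31 s of the 72 s allowed.

The mark was at z ≈ 61.5 mm. Forces are averages from a sensor with roughly ±0.7 N of noise; no single reading passed about 10.5 N.

| Spring | Load held | Cap height | Against the mark | Result |
|---|---|---|---|---|
| Left | about 9.4 N | 50 mm | 11.5 mm below | tired |
| Middle | about 9.5 N | 51 mm | 10.5 mm below | tired |
| Right | about 9.5 N | 68 mm | 6.5 mm above | sound |

- **Middle pressed twice:** the first hold averaged only about 8.8 N, so I pressed it again slightly deeper before going on to the right one.
- **First move:** I typed one row in mm instead of m. The row limit clipped it, and it went in the intended direction with no effect on anything.
- **Sliding:** I pushed each foot in a loose finger cage, not gripped, so nothing could lift it.

The last pictures show both tired springs upright with their feet wholly on red, cap centres near (0.580, -0.062) and (0.576, 0.018). The right spring stands on its spot as it was, and the spare is on the blue pad. The bystanders and the green and purple look-alikes show no movement, and the robot was touching nothing. No check failed or disagreed; the two fixed cameras agreed on positions to about 2 mm.

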